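# Steady the rocking cup stand, then scrub the cup

### The job

The cleaning stand rocks because its hand-screw foot hangs clear of the bench: turn the black knob clockwise until that foot just bears on the bench without jacking the stand up, and let go of it. Then take the brush from its pot and scrub the slanted brass cup with two full strokes, each right down to the bottom and back up until most of the brush head is out of the mouth. Leave the brush standing in the cup, down on its bottom, and do not shove the stand or the other things about.

Things in the scene. Friction and masses are not known exactly. Their poses are not given: they have to be found in the camera images.
- stand: Loose grey cast stand, about 2.2 kg with cup and screw foot, base about 150 x 150 mm. Origin at bench level below the base's middle, z up when level; the cup's mouth leans to its -x (roughly to the robot). Plain feet at (-70, 50), (-70, -60), (50, -60) mm in its x, y; screw foot at (45, 90). Base top 38 mm high at the front. Pressing the knob down with a few newtons tips it onto that foot.
- cup: The brass cup, fixed in the stand's steel yoke. Origin at the centre of its underside; z runs along the cup out of its mouth, slanted 35 degrees from vertical towards the stand's -x. 80 mm long, bottom 5 mm thick, 62 mm across the mouth, bore 56 mm at the mouth, 53 mm at the bottom. Origin at (5, -15, 48) mm in the stand's frame; the rim's highest point is about 131 mm above the bench.
- cup_floor (a point): Centre of the cup's inner bottom, on its axis.
- cup_mouth (a point): Centre of the cup's mouth, on its axis, 75 mm from the inner bottom.
- foot: The hand-screw foot, one part: round rubber pad (28 mm across), vertical 10 mm screw through the ear on the stand's +y side at the back, round knurled black knob (32 mm across, 20 mm high) on top. Origin at the centre of the pad's underside, 2 to 4 mm above the bench at the start. Knob 54 to 74 mm above the origin; under it the bare screw, then the ear's boss (24 mm across, top 43 mm high).
- knob_mid (a point): On the screw's axis, at half the height of the knob, 64 mm above the pad's underside.
- foot_turn (a joint): Angle of the foot's screw in rad, growing clockwise seen from above, which screws the foot down 6 mm a turn (two-start thread; the knob sinks with it). The pad just meets the bench at 6.28 rad and bears well from about 6.5; far beyond that it jacks the stand up. Starts between 2.1 and 4.2, stays where it is left (0.03 N m friction), stops at 0 and 9.9.
- pot: Steel brush pot screwed to the bench: 54 mm outside, 48 mm bore, 70 mm high, bottom 5 mm thick, with a flange of 74 mm. Origin at the centre of its underside.
- brush: Bottle brush, about 60 g and 180 mm long, standing head down and upright in the pot. Origin at the centre of the head's lower end, z axis up along the handle. Stiff head 38 mm in diameter with rounded lower edge, from 0 to 56 mm; thin wire to 95 mm; round wooden handle of 16 mm diameter from 95 to 180 mm.
- brush_grip (a point): On the brush's axis, 140 mm from the head's lower end: a good place to hold the handle.
- driver: Bystander: slim aluminium hex driver lying flat, 130 mm long, 14 mm thick.
- yoyo_spare: Bystander: white yo-yo lying on its side, 56 mm in diameter, 40 mm high.
- gauge: Bystander: steel dial bearing gauge, base 75 x 55 mm, 120 mm high.
- tray: Bystander: grey plastic parts tray with bearings, 110 x 80 x 22 mm.
- oil: Bystander: small oil bottle, 28 mm in diameter, 75 mm high.
- tin: Bystander: flat round tin, 56 mm in diameter, 30 mm high.
Not all that is in view belongs to the job. Of the things like the stand, leave any that is brown or green; of the rest the larger one is meant.

How it is judged:
On the way, in this order (a step that is already met when the one before it is completed fails the run):
1. the screw foot touches the bench, the stand is not jacked up, and the hand is off the stand (contact force between foot and anything else above 0.2 N and angle between stand's own z axis and vertical below 0.015 rad and contact force between the fingers and stand below 0.1 N), for 0.2 s.
2. the brush is held and its end is at the bottom of the cup (within 15 mm) (z of brush in the frame of cup below 0.02 m and distance between brush and cup_floor below 0.025 m and contact force between the fingers and brush above 0.5 N), for 0.05 s.
3. the brush is drawn up the cup, its end 45 mm or more above the bottom (z of brush in the frame of cup above 0.05 m and distance between brush and cup_mouth below 0.045 m and contact force between the fingers and brush above 0.5 N), for 0.05 s.
4. the brush is down at the bottom a second time (all of step 2), for 0.05 s.
5. the brush is up a second time (all of step 3), for 0.05 s.
At the end, for the whole second after the job is handed in: The screw foot bears on the bench (more than 0.2 N) with the stand level within 0.015 rad (foot no more than about 1.7 mm too far out), and the brush stands released and at rest in the cup with its end within 15 mm of the bottom, after two strokes (contact force between foot and anything else above 0.2 N and angle between stand's own z axis and vertical below 0.015 rad and z of brush in the frame of cup below 0.02 m and distance between brush and cup_floor below 0.025 m and linear speed of brush below 0.02 m/s and linear speed of stand below 0.01 m/s); the robot touches nothing.
It fails at once if the stand is shoved more than 40 mm or tipped (distance of stand from where it was at the start of the episode above 0.04 m or angle between stand's own z axis and vertical above 0.15 rad).
It fails at once if a bystander is moved more than 30 mm (distance of any of driver, yoyo_spare, gauge, tray, oil, tin from where it was at the start of the episode above 0.03 m).
It also fails if it takes over 67 s, if anything falls off the work surface, if the arm or the gripper's body presses on something with over 40 N, if the wrist force passes 120 N, or if a joint passes its speed limit or range.

### The arm

A 6-joint arm with a two-finger parallel gripper is mounted at the origin on the work surface. World frame = base frame: x ahead of the robot, y to its left, z up, the work surface at z = 0. Lengths are in m, angles in rad, forces in N, time in s.
With the tool pointing down it reaches from about 0.35 to 0.925 m from the base axis. Payload 6.4 kg.
Tool frame: the origin (TCP) lies at the very end of the fingers, on their centre line; the grasp point (between the pads) lies 19 mm behind it (r.grip_point_offset is the distance from the TCP to the grasp point, in m); z points along the fingers, y is the line along which they close (so a half turn about z gives the same grasp; the last joint's range is limited). The gripper opens to 94 mm and grips with 3 to 60 N. Pads are 16 mm wide; open, the fingers measure 119 mm over their backs; the gripper's body (75 mm by 177 mm) begins 78 mm behind the grasp point.
Start: joints at [1.063, 0.245, 1.558, -0, 1.339, -0.174], TCP at [0.213, 0.614, 0.205] pointing down, gripper open.
Joint ranges: [-3.13, 3.13], [-1.02, 2.26], [0.13, 2.54], [-0.95, 4.09], [0.21, 2.88], [-2.74, 2.74]. Speed limits (rad/s): [2.57, 2.57, 3.14, 3.14, 3.14, 3.14].

### API

Orientations are given as a 3x3 rotation matrix whose columns are the frame's x, y, z axes.
In Python, from station import r, eyes gives the robot as it stands.
- The arm moves only by the tool carry_out, never from a script. Its argument "targets" is a list of rows, each a list of 7 numbers: the shift along the tool's x, y, z in mm, then the turn, a rotation vector about the tool's x, y, z in rad, then the finger opening in mm, from 0 to 94. A call has 1 to 8 rows; each row is the pose to reach, as a shift and turn from the pose commanded when the call began, along the tool's axes at that moment; what a row does not reach only later rows make up. A row lasts 1/12 s, in which the tool goes at most 41.7 mm and 7.16 degrees, less where a joint would pass 70% of its speed; a pose out of reach is approached as far as the arm can. A call with a gripper value outside its range is refused whole. The fingers move at their own pace and stop on an object; "force" is the grip in N (left out, the last holds). Time passes only in rows, so rows that repeat a pose let the fingers close. It gives the time, the measured TCP pose, the force, the opening and the grip force at its end, in the units of the state.
- r.get_obs(): the state, without advancing time (a new reading comes with each control period).
- eyes.camera(name): name is "side" or "top"; returns a dict with "pixels" (480x640x3 uint8, blue, green, red), "mtx" (3x3 intrinsics, pixels), "R" (3x3) and "t" (3): a world point X has camera coordinates R X + t. Camera axes: x right, y down, z forward; pixel columns grow to the right and rows downward; lengths in m; the calibration is good to about 2 mm. A picture is of the moment at which its call begins. There is no depth.
- r.hand_in(): hands the job in; it is judged then, once.
The state is a dict: "clock": time; "qpos": joint angles; "dq": joint speeds; "tau": joint torques, N m; "ee_pos": TCP position; "tcp_rot": TCP orientation; "contact_force": force on the tool from outside, world axes, zero at the start; "moment": the same for the moment, N m; "opening": finger opening in m; "gripper_force": force on a finger pad.
Only numpy, scipy, OpenCV 4.12 (cv2) and the standard library are available. Lean on these libraries where they do the work, as an engineer would, in place of code of your own. Each camera call takes 0.05 s, during which the arm holds its last target. There are 200 camera calls.

## Working session

There is one attempt and no reset: what is moved stays moved. The work goes in short steps, Python scripts to look and compute and a tool call to move; the robot and the scene stay as the last step left them, time stands still between calls to the robot, and variables do not carry over. Pictures are saved under pics/ and viewed, at most 12 in all, crops included, and the job is handed in when it is done.

Besides the shell and the picture viewer there is one more tool, called after ">>>" as name([rows], argument=value, ...), one row to a line, values as JSON. carry_out: Moves the arm, as the interface text tells. Its arguments: {"type":"object","properties":{"targets":{"type":"array"},"force":{"type":"number"}},"required":["targets"]}

```bash
mkdir -p pics
cat > h.py <<'E'
import numpy as np, cv2
from station import r, eyes
def cam(n,f=None):
    c=eyes.camera(n)
    if f: cv2.imwrite('pics/'+f,c['pixels'])
    return c
def ray(c,u,v):
    d=c['R'].T@np.linalg.inv(c['mtx'])@np.array([u,v,1.]); o=-c['R'].T@c['t']; return o,d
def onz(c,u,v,z):
    o,d=ray(c,u,v); return o+d*(z-o[2])/d[2]
def two(c1,p1,c2,p2):
    o1,d1=ray(c1,*p1);o2,d2=ray(c2,*p2)
    s=np.linalg.lstsq(np.c_[d1,-d2],o2-o1,rcond=None)[0]
    a=o1+s[0]*d1;b=o2+s[1]*d2
    return (a+b)/2,np.linalg.norm(a-b)
def proj(c,X):
    p=c['mtx']@(c['R']@np.array(X)+c['t']); return p[:2]/p[2]
def tool(dw):
    o=r.get_obs(); return np.array(o['tcp_rot']).T@np.array(dw)*1000
E
python3 - <<'E'
from h import *
a=cam('top','top0.png');b=cam('side','side0.png')
for c in(a,b): print(-c['R'].T@c['t'],c['R'][2],c['mtx'][0,0])
print(r.get_obs())
E
```

```text
[ 0.41756837 -0.01850212  1.47904415] [ 0.07947347 -0.00663637 -0.99681489] 586.1920017618164
[ 0.12329168 -0.80023954  0.90099464] [ 0.34031726  0.66458772 -0.66521224] 540.5346770849292
{'clock': 0.1, 'qpos': array([ 1.06291038e+00,  2.45746189e-01,  1.55885296e+00,  2.02426041e-05,
        1.33869355e+00, -1.74122587e-01]), 'dq': array([-0.00057053, -0.00029664, -0.00136015, -0.00013275, -0.00069222,
        0.00136416]), 'tau': array([-1.09329092e-03, -4.16914380e+01, -3.15523839e+01,  6.86171791e-02,
        3.09935817e-02, -4.54935400e-05]), 'ee_pos': array([0.21268507, 0.61366487, 0.20447534]), 'tcp_rot': array([[-9.44814493e-01,  3.27604734e-01, -8.43997584e-04],
       [ 3.27605671e-01,  9.44813392e-01, -1.47587477e-03],
       [ 3.13916659e-04, -1.67092627e-03, -9.99998555e-01]]), 'contact_force': array([-0.21530364,  1.46288516, -0.42026149]), 'moment': array([ 0.00207425, -0.01414993,  0.06035753]), 'gripper_force': 0.0, 'opening': 0.0938564642994697}
```

View pics/top0.png

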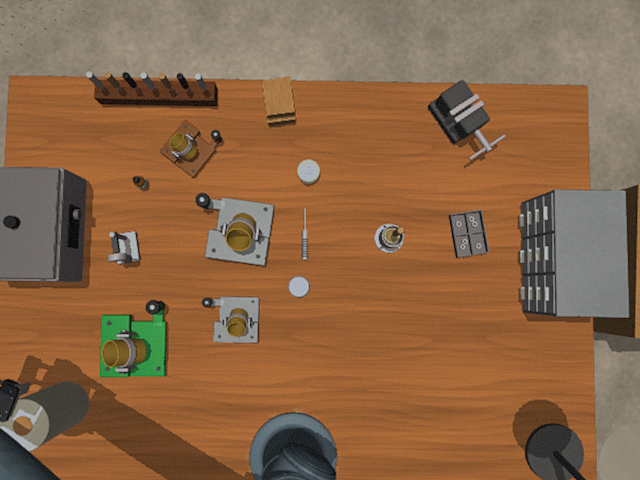

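View pics/side0.png

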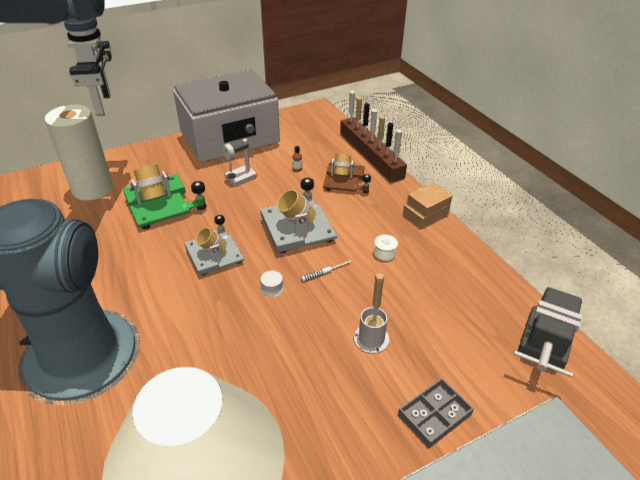

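The top view shows the large grey stand at about (240,233), with its knob at (203,201) and the brush pot at (390,237). In the side view the knob is at (307,184) and the brush handle at (378,285). I'll zoom in on these for measuring.

Run:
```python
from h import *
a=cv2.imread('pics/top0.png');b=cv2.imread('pics/side0.png')
R=lambda i,x,y,w,h:cv2.resize(i[y:y+h,x:x+w],(400,300),interpolation=cv2.INTER_CUBIC)
# crops: top stand, side stand, top brush, side brush
cv2.imwrite('pics/crop0.png',np.vstack([np.hstack([R(a,190,185,100,75+15),R(b,250,170,100,90)]),np.hstack([R(a,350,200,80,60),R(b,320,265,120,90)])]))
```

```text
(no output)
```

View pics/crop0.png

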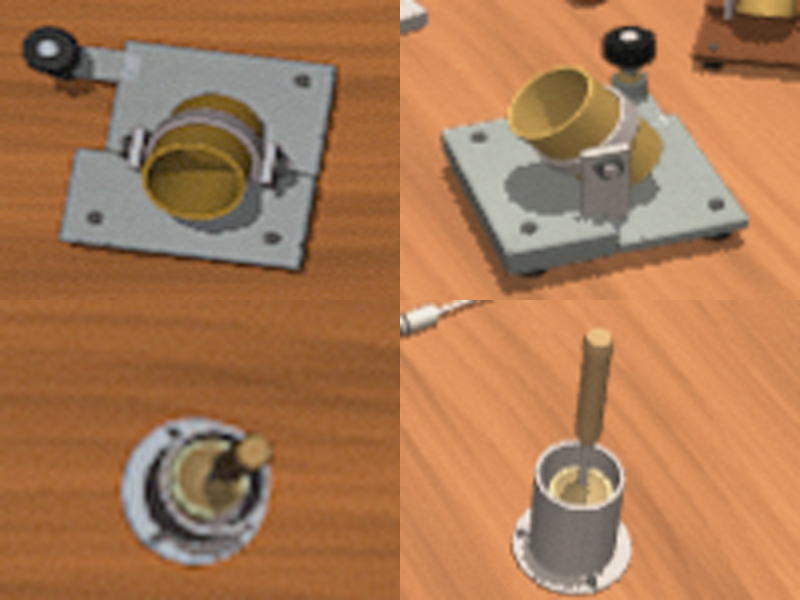

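The crops show a black knob with a white cap, centred at top (201,199) and side (307,180.5). The rim centre is at top (239,239) and side (287.5,201). The brush's handle top is at top (401.6,230) and side (379.4,276), and the three base screws are clear.

Run:
```python
from h import *
a=cam('top');b=cam('side')
T=lambda x,y:(190+x/4,185+y/3.333); S=lambda x,y:(250+(x-400)/4,170+y/3.333)
print('knobtop',two(a,T(45,48),b,S(628,36)))
# black knob mask
for n,c,(x,y,w,h) in(('t',a,(190,185,30,30)),('s',b,(290,170,35,25))):
    g=c['pixels'][y:y+h,x:x+w].max(2); m=(g<55).astype('uint8')
    k,l,st,ce=cv2.connectedComponentsWithStats(m); i=1+np.argmax(st[1:,4]); print(n,st[i]+[x,y,0,0,0],ce[i]+[x,y])
print('mouth',two(a,T(194,181),b,S(550,103)))
f=[onz(a,*T(*p),.038)[:2] for p in((95,217),(272,238),(303,80))];print('screws top',f)
q=[(95,217),(272,238),(303,80)];s=[(529,229),(0,0),(0,0)]
q2=[onz(b,*S(*p),.038)[:2] for p in((478,136),(529,229),(717,204))];print('screws side',q2)
loc=np.array([(-.07,.05),(-.07,-.06),(.05,-.06)])
for p in (f,q2,(np.array(f)+q2)/2):
    p=np.array(p);A=loc-loc.mean(0);B=p-p.mean(0)
    th=np.arctan2((A[:,0]*B[:,1]-A[:,1]*B[:,0]).sum(),(A*B).sum());Rm=np.array([[np.cos(th),-np.sin(th)],[np.sin(th),np.cos(th)]])
    o=p.mean(0)-Rm@loc.mean(0)
    F=lambda x,y:o+Rm@[x,y]
    d=.08*np.sin(np.radians(35))
    print('yaw',th,'o',o,'res',np.abs(A@Rm.T-B).max(),'foot',F(.045,.09),'cup',F(.005,-.015),'mouth',F(.005-d,-.015),.048+.08*np.cos(np.radians(35)))
print('brushtop',two(a,(401.6,230),b,(379.4,276.1)))
print('handle bottom?',onz(b,377,306,.1))
# pot: flange center in top
print('pot flange',onz(a,350+196/5,200+190/5,.004), 'side',onz(b,320+172/3.333,265+245/3.333,.004))
```

```text
knobtop (array([0.62441356, 0.23082538, 0.07579494]), np.float64(0.0014212536026651022))
t [196 194  14  15 110] [202.86363636 200.74545455]
s [301 179  12  12  96] [306.875      184.67708333]
mouth (array([0.52616152, 0.13501319, 0.11069415]), np.float64(0.000696742003221376))
screws top [array([0.50402344, 0.2034836 ]), array([0.49013261, 0.09439397]), array([0.60783905, 0.07772079])]
screws side [array([0.50568812, 0.20431911]), array([0.49085449, 0.09296789]), array([0.60408525, 0.06648727])]
yaw -0.13651838253837872 o [0.56689478 0.14423285] res 0.0007522198944440034 foot [0.62372462 0.22727121] cup [0.56980684 0.12869194] mouth [0.52434766 0.1349368 ] 0.11353216354311935
yaw -0.19674749361088079 o [0.56752506 0.13827685] res 0.0037077946774975307 foot [0.62925015 0.2177439 ] cup [0.56949639 0.12258883] mouth [0.52449553 0.13155868] 0.11353216354311935
yaw -0.16689694234623642 o [0.56722985 0.14125419] res 0.0022584428521171818 foot [0.62655566 0.2225281 ] cup [0.56966853 0.125632  ] mouth [0.52442    0.13325475] 0.11353216354311935
brushtop (array([ 0.54578515, -0.23426566,  0.18523292]), np.float64(0.000758129779197794))
handle bottom? [ 0.54837321 -0.23368805  0.1       ]
pot flange [ 0.54333824 -0.23335044  0.004     ] side [ 0.54276368 -0.23597864  0.004     ]
```

Run:
```python
from h import *
o=r.get_obs();print(tool(np.array([.624,.229,.12])-o['ee_pos']))
```

```text
[-514.63317491 -228.73173552   84.92791109]
```

>>> carry_out([
  [-515, -229, 0, 0, 0, -1.5, 0],
  [-515, -229, 0, 0, 0, -1.5, 0],
  [-515, -229, 0, 0, 0, -1.5, 0],
  [-515, -229, 0, 0, 0, -1.5, 0],
  [-515, -229, 0, 0, 0, -1.5, 0],
  [-515, -229, 0, 0, 0, -1.5, 0],
  [-515, -229, 0, 0, 0, -1.5, 0],
  [-515, -229, 0, 0, 0, -1.5, 0],
], force=20)

```text
clock: 0.87
ee_pos: [0.4445, 0.3974, 0.2054]
tcp_rot: [[-0.815, -0.579, -0.0], [-0.579, 0.815, 0.0], [0.0, 0.0, -1.0]]
contact_force: [0.0, 1.6, 0.1]
opening: 0.0439
gripper_force: 0.0
```

Run:
```python
from h import *
o=r.get_obs();print(tool(np.array([.624,.229,.1])-o['ee_pos']),o)
```

```text
[ -48.70962524 -241.26879438  105.41256948] {'clock': 0.8667, 'qpos': array([ 5.39520640e-01,  1.21245228e-01,  1.69934939e+00,  4.58748053e-05,
        1.32103604e+00, -1.64925318e+00]), 'dq': array([-7.81992546e-01,  7.12781723e-02, -7.68241327e-02, -1.31636543e-03,
        2.70866524e-03, -2.17742151e+00]), 'tau': array([  3.89557064, -37.36423731, -30.36272407,  -0.05406996,
         0.17395562,   1.8110168 ]), 'ee_pos': array([0.44451866, 0.3974249 , 0.20542566]), 'tcp_rot': array([[-8.15058507e-01, -5.79378656e-01, -5.54415054e-05],
       [-5.79378657e-01,  8.15058508e-01,  1.86136943e-05],
       [ 3.44036935e-05,  4.72928748e-05, -9.99999998e-01]]), 'contact_force': array([0.03191952, 1.55009841, 0.05088195]), 'moment': array([0.13116559, 0.05926978, 0.06010661]), 'gripper_force': 0.0, 'opening': 0.043881018350781925}
```

>>> carry_out([
  [-49, -241, 60, 0, 0, -0.5, 0],
  [-49, -241, 60, 0, 0, -0.5, 0],
  [-49, -241, 60, 0, 0, -0.5, 0],
  [-49, -241, 60, 0, 0, -0.5, 0],
  [-49, -241, 100, 0, 0, -0.5, 0],
  [-49, -241, 100, 0, 0, -0.5, 0],
  [-49, -241, 100, 0, 0, -0.5, 0],
  [-49, -241, 100, 0, 0, -0.5, 0],
])

```text
clock: 1.53
ee_pos: [0.622, 0.2262, 0.101]
tcp_rot: [[-0.447, -0.895, -0.006], [-0.895, 0.447, -0.002], [0.004, 0.005, -1.0]]
contact_force: [-0.1, -0.9, -0.0]
opening: 0.0003
gripper_force: 0.0
```

Run:
```python
from h import *
cam('top','top1.png');cam('side')
o=r.get_obs();print(tool(np.array([.624,.229,.08])-o['ee_pos']),o)
i=cv2.imread('pics/top1.png');cv2.imwrite('pics/c1.png',cv2.resize(i[150:270,150:310],(800,600)))
```

```text
[-0.52241598 -2.32952193 24.77443594] {'clock': 1.6333, 'qpos': array([ 1.82814226e-01,  3.74849090e-01,  1.58965825e+00,  4.27568235e-04,
        1.17883510e+00, -2.49897103e+00]), 'dq': array([ 3.43697429e-02, -3.73559717e-02, -8.89610546e-03,  1.71444717e-03,
        8.99843084e-05, -4.20821960e-04]), 'tau': array([-1.49641972e+00, -4.26539469e+01, -2.86243469e+01, -1.22902798e-01,
        1.30169542e-02, -1.39796254e-02]), 'ee_pos': array([0.62172509, 0.22956426, 0.10477859]), 'tcp_rot': array([[-4.43921533e-01, -8.96063870e-01, -1.79243259e-03],
       [-8.96065364e-01,  4.43922132e-01,  7.04562585e-05],
       [ 7.32567190e-04,  1.63741381e-03, -9.99998391e-01]]), 'contact_force': array([-0.38692871, -0.07294923,  0.13268229]), 'moment': array([0.10384057, 0.08274175, 0.02508197]), 'gripper_force': 0.0, 'opening': 0.000490235638964439}
```

View pics/c1.png

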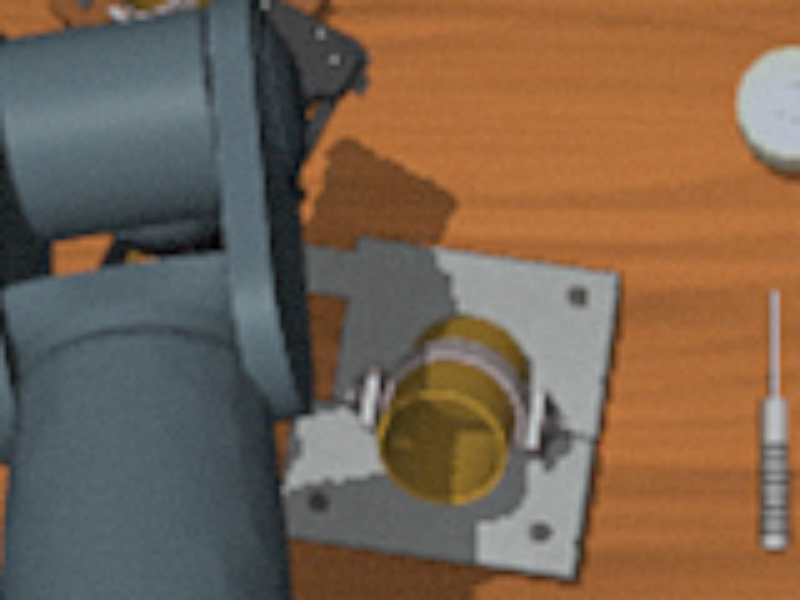

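>>> carry_out([
  [0, -2, 24, 0, 0, 0, 0],
  [0, -2, 24, 0, 0, 0, 0],
  [0, -2, 24, 0, 0, 0, 0],
  [0, -2, 24, 0, 0, 0, 0],
])

```text
clock: 1.97
ee_pos: [0.6238, 0.2302, 0.083]
tcp_rot: [[-0.442, -0.897, 0.001], [-0.897, 0.442, 0.0], [-0.001, -0.001, -1.0]]
contact_force: [-0.4, 0.5, 0.8]
opening: 0.0002
gripper_force: 0.0
```

>>> carry_out([
  [0, 0, 2, 0, 0, 0, 0],
  [0, 0, 2, 0, 0, 0, 0],
  [0, 0, 2, 0, 0, 0, 0],
])

```text
clock: 2.22
ee_pos: [0.6241, 0.2293, 0.0803]
tcp_rot: [[-0.443, -0.897, 0.001], [-0.897, 0.443, 0.0], [-0.001, -0.001, -1.0]]
contact_force: [0.6, -0.4, 0.4]
opening: 0.0009
gripper_force: 0.0
```

>>> carry_out([
  [0, 0, 1, 0, 0, 0, 0],
  [0, 0, 1, 0, 0, 0, 0],
  [0, 0, 1, 0, 0, 0, 0],
])

```text
clock: 2.47
ee_pos: [0.6239, 0.2289, 0.0785]
tcp_rot: [[-0.443, -0.897, -0.0], [-0.897, 0.443, -0.0], [0.0, 0.0, -1.0]]
contact_force: [0.0, -1.0, 0.1]
opening: 0.0003
gripper_force: 0.0
```

>>> carry_out([
  [0, 0, 0.5, 0, 0, 0, 0],
  [0, 0, 0.5, 0, 0, 0, 0],
  [0, 0, 0.5, 0, 0, 0, 0],
])

```text
clock: 2.72
ee_pos: [0.624, 0.2289, 0.0782]
tcp_rot: [[-0.443, -0.897, 0.0], [-0.897, 0.443, -0.0], [-0.0, -0.0, -1.0]]
contact_force: [-0.7, -0.4, 1.6]
opening: 0.0002
gripper_force: 0.7
```

>>> carry_out([
  [0, 0, 0.4, 0, 0, 0, 0],
  [0, 0, 0.4, 0, 0, 0, 0],
  [0, 0, 0.4, 0, 0, 0, 0],
  [0, 0, 0.4, 0, 0, 0, 0],
])

```text
clock: 3.05
ee_pos: [0.6241, 0.229, 0.0779]
tcp_rot: [[-0.443, -0.897, 0.001], [-0.897, 0.443, 0.0], [-0.0, -0.0, -1.0]]
contact_force: [0.0, -0.3, 2.8]
opening: 0.0004
gripper_force: 1.5
```

>>> carry_out([
  [0, 0, 0.4, 0, 0, 0, 0],
  [0, 0, 0.4, 0, 0, 0, 0],
  [0, 0, 0.4, 0, 0, 0, 0],
  [0, 0, 0.4, 0, 0, 0, 0],
])

```text
clock: 3.38
ee_pos: [0.6243, 0.2291, 0.0776]
tcp_rot: [[-0.443, -0.897, 0.001], [-0.897, 0.443, 0.0], [-0.001, -0.001, -1.0]]
contact_force: [0.4, 1.2, 4.8]
opening: 0.0005
gripper_force: 2.1
```

>>> carry_out([
  [0, 0, 0.4, 0, 0, 0, 0],
  [0, 0, 0.4, 0, 0, 0, 0],
  [0, 0, 0.4, 0, 0, 0, 0],
  [0, 0, 0.4, 0, 0, 0, 0],
])

```text
clock: 3.72
ee_pos: [0.6244, 0.2292, 0.0773]
tcp_rot: [[-0.443, -0.897, 0.001], [-0.897, 0.443, 0.001], [-0.001, -0.001, -1.0]]
contact_force: [0.2, 1.7, 5.7]
opening: 0.0001
gripper_force: 2.6
```

>>> carry_out([
  [0, 0, 0.4, 0, 0, 0, 0],
  [0, 0, 0.4, 0, 0, 0, 0],
  [0, 0, 0.4, 0, 0, 0, 0],
  [0, 0, 0.4, 0, 0, 0, 0],
])

```text
clock: 4.05
ee_pos: [0.6245, 0.2293, 0.077]
tcp_rot: [[-0.443, -0.897, 0.002], [-0.897, 0.443, 0.001], [-0.001, -0.001, -1.0]]
contact_force: [1.1, 1.4, 6.1]
opening: 0.0006
gripper_force: 2.7
```

>>> carry_out([
  [0, 0, 0.5, 0, 0, 0, 0],
  [0, 0, 1, 0, 0, 0, 0],
  [0, 0, 1.5, 0, 0, 0, 0],
  [0, 0, 1.5, 0, 0, 0, 0],
  [0, 0, 1.5, 0, 0, 0, 0],
])

```text
clock: 4.47
ee_pos: [0.6251, 0.2297, 0.0761]
tcp_rot: [[-0.443, -0.897, 0.003], [-0.897, 0.443, 0.002], [-0.003, -0.002, -1.0]]
contact_force: [1.3, 2.0, 6.3]
opening: 0.0005
gripper_force: 3.2
```

>>> carry_out([
  [0, 0, 0.5, 0, 0, 0, 0],
  [0, 0, 0.5, 0, 0, 0, 0],
  [0, 0, 0.5, 0, 0, 0, 0],
  [0, 0, 0.5, 0, 0, 0, 0],
])

```text
clock: 4.8
ee_pos: [0.6252, 0.2298, 0.0757]
tcp_rot: [[-0.443, -0.897, 0.003], [-0.897, 0.443, 0.002], [-0.003, -0.002, -1.0]]
contact_force: [1.5, 3.4, 8.2]
opening: 0.0005
gripper_force: 3.4
```

>>> carry_out([
  [0, 0, 0.5, 0, 0, 0, 0],
  [0, 0, 0.5, 0, 0, 0, 0],
  [0, 0, 0.5, 0, 0, 0, 0],
  [0, 0, 0.5, 0, 0, 0, 0],
])

```text
clock: 5.13
ee_pos: [0.6254, 0.23, 0.0754]
tcp_rot: [[-0.443, -0.897, 0.004], [-0.897, 0.443, 0.002], [-0.004, -0.003, -1.0]]
contact_force: [1.7, 4.0, 7.0]
opening: 0.0004
gripper_force: 3.5
```

>>> carry_out([
  [0, 0, 0.5, 0, 0, 0, 0],
  [0, 0, 0.5, 0, 0, 0, 0],
  [0, 0, 0.5, 0, 0, 0, 0],
  [0, 0, 0.5, 0, 0, 0, 0],
])

```text
clock: 5.47
ee_pos: [0.6256, 0.2301, 0.0751]
tcp_rot: [[-0.443, -0.897, 0.004], [-0.897, 0.443, 0.002], [-0.004, -0.003, -1.0]]
contact_force: [1.2, 4.0, 7.9]
opening: 0.0007
gripper_force: 3.7
```

>>> carry_out([
  [0, 0, 0.5, 0, 0, 0, 0],
  [0, 0, 0.5, 0, 0, 0, 0],
  [0, 0, 0.5, 0, 0, 0, 0],
  [0, 0, 0.5, 0, 0, 0, 0],
])

```text
clock: 5.8
ee_pos: [0.6257, 0.2302, 0.0747]
tcp_rot: [[-0.443, -0.897, 0.005], [-0.897, 0.443, 0.003], [-0.004, -0.003, -1.0]]
contact_force: [2.2, 4.4, 7.3]
opening: 0.0003
gripper_force: 3.8
```

>>> carry_out([
  [0, 0, -20, 0, 0, 0, 0],
  [0, 0, -20, 0, 0, 0, 60],
  [0, 0, -20, 0, 0, 0, 60],
  [0, 0, -20, 0, 0, 0, 60],
  [0, 0, -20, 0, 0, 0, 60],
  [0, 0, -20, 0, 0, 0, 60],
])

```text
clock: 6.3
ee_pos: [0.623, 0.2287, 0.0914]
tcp_rot: [[-0.443, -0.897, -0.002], [-0.897, 0.443, -0.001], [0.002, 0.002, -1.0]]
contact_force: [-0.7, 0.3, -0.0]
opening: 0.0299
gripper_force: 0.0
```

Run:
```python
from h import *
o=r.get_obs();print(tool(np.array([.624,.229,.050])-o['ee_pos']),o['opening'],o['qpos'])
c=cam('side'); cv2.imwrite('pics/c2.png',cv2.resize(c['pixels'][110:260,220:420],(800,600)))
```

```text
[-0.77633725 -0.85028272 41.38371561] 0.02993654776427139 [ 1.81379621e-01  3.93182770e-01  1.59247422e+00 -1.10480970e-04
  1.15835869e+00 -2.50131153e+00]
```

View pics/c2.png

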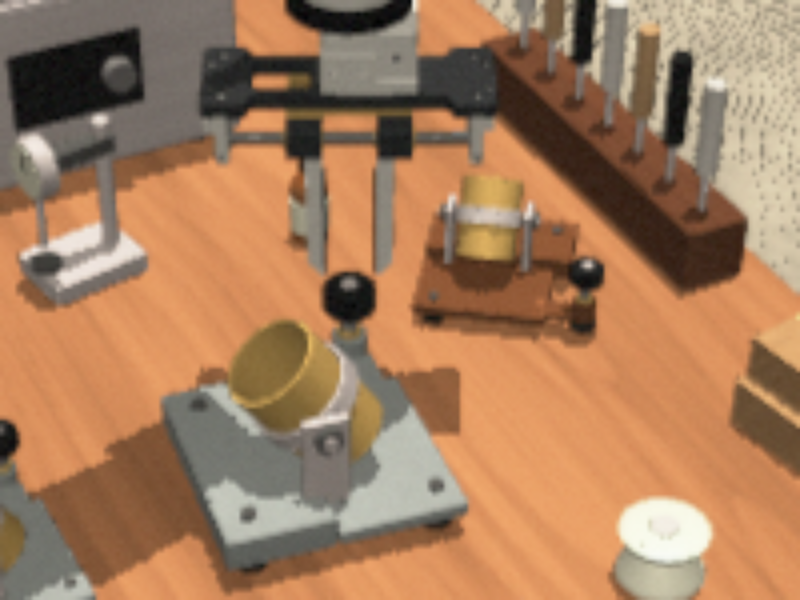

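The fingers are centred over the knob at crop (348,297), and there is clear space around it.

>>> carry_out([
  [-1, -1, 0, 0, 0, 0, 60],
  [-1, -1, 0, 0, 0, 0, 60],
  [-1, -1, 0, 0, 0, 0, 60],
  [-1, -1, 0, 0, 0, 0, 60],
  [-1, -1, 41, 0, 0, 0, 60],
  [-1, -1, 41, 0, 0, 0, 60],
  [-1, -1, 41, 0, 0, 0, 60],
  [-1, -1, 41, 0, 0, 0, 60],
])

```text
clock: 7.02
ee_pos: [0.6254, 0.2295, 0.0525]
tcp_rot: [[-0.443, -0.897, 0.0], [-0.897, 0.443, 0.0], [-0.0, -0.0, -1.0]]
contact_force: [0.2, -0.9, 0.3]
opening: 0.0601
gripper_force: 0.0
```

>>> carry_out([
  [0, 0, 0, 0, 0, 0, 25],
  [0, 0, 0, 0, 0, 0, 25],
  [0, 0, 0, 0, 0, 0, 25],
  [0, 0, 0, 0, 0, 0, 25],
  [0, 0, 0, 0, 0, 0, 25],
  [0, 0, 0, 0, 0, 0, 25],
  [0, 0, 0, 0, 0, 0, 25],
], force=15)

```text
clock: 7.6
ee_pos: [0.6241, 0.2306, 0.0523]
tcp_rot: [[-0.443, -0.897, -0.003], [-0.897, 0.443, 0.002], [-0.0, 0.003, -1.0]]
contact_force: [-3.6, 3.9, 3.1]
opening: 0.0317
gripper_force: 15.0
```

>>> carry_out([
  [0, 1.5, 0, 0, 0, 0, 25],
  [0, 1.5, 0, 0, 0, 0, 25],
  [0, 1.5, 0, 0, 0, 0, 25],
])

```text
clock: 7.85
ee_pos: [0.6239, 0.2306, 0.0525]
tcp_rot: [[-0.443, -0.897, 0.0], [-0.897, 0.443, 0.001], [-0.001, 0.0, -1.0]]
contact_force: [-3.1, 2.6, 4.0]
opening: 0.032
gripper_force: 15.0
```

>>> carry_out([
  [0, 0, 0, 0, 0, 0.12, 25],
  [0, 0, 0, 0, 0, 0.24, 25],
  [0, 0, 0.3, 0, 0, 0.36, 25],
  [0, 0, 0.4, 0, 0, 0.48, 25],
  [0, 0, 0.6, 0, 0, 0.6, 25],
  [0, 0, 0.7, 0, 0, 0.72, 25],
  [0, 0, 0.8, 0, 0, 0.84, 25],
  [0, 0, 0.9, 0, 0, 0.96, 25],
])

```text
clock: 8.52
ee_pos: [0.6253, 0.2287, 0.0516]
tcp_rot: [[-0.989, -0.146, 0.003], [-0.146, 0.989, -0.002], [-0.003, -0.003, -1.0]]
contact_force: [1.1, -3.9, 2.8]
opening: 0.032
gripper_force: 15.0
```

Run:
```python
from h import *
o=r.get_obs();print(o['qpos'],o['moment'],o['contact_force'])
c=cam('side'); cv2.imwrite('pics/c3.png',cv2.resize(c['pixels'][110:260,220:420],(800,600)))
```

```text
[ 0.18190954  0.44616519  1.60283494 -0.00309889  1.09014244 -1.53388987] [-0.69600258 -0.10868234  0.01008369] [ 1.09419239 -3.87016457  2.7846771 ]
```

>>> carry_out([
  [0, 0, 0, 0, 0, 0.12, 25],
  [0, 0, 0, 0, 0, 0.24, 25],
  [0, 0, 0, 0, 0, 0.36, 25],
  [0, 0, 0.2, 0, 0, 0.48, 25],
  [0, 0, 0.4, 0, 0, 0.6, 25],
  [0, 0, 0.5, 0, 0, 0.72, 25],
  [0, 0, 0.6, 0, 0, 0.84, 25],
  [0, 0, 0.7, 0, 0, 0.96, 25],
])

```text
clock: 9.23
ee_pos: [0.6245, 0.227, 0.0503]
tcp_rot: [[-0.689, 0.725, 0.0], [0.725, 0.689, -0.005], [-0.004, -0.004, -1.0]]
contact_force: [-0.1, -9.4, 2.8]
opening: 0.0316
gripper_force: 15.0
```

>>> carry_out([
  [0, 0, 0.1, 0, 0, 0.12, 25],
  [0, 0, 0.2, 0, 0, 0.24, 25],
  [0, 0, 0.3, 0, 0, 0.36, 25],
  [0, 0, 0.4, 0, 0, 0.48, 25],
  [0, 0, 0.6, 0, 0, 0.6, 25],
  [0, 0, 0.7, 0, 0, 0.72, 25],
  [0, 0, 0.8, 0, 0, 0.84, 25],
  [0, 0, 0.9, 0, 0, 0.96, 25],
])

```text
clock: 9.9
ee_pos: [0.6224, 0.2273, 0.0491]
tcp_rot: [[0.199, 0.98, -0.005], [0.98, -0.199, -0.005], [-0.006, -0.004, -1.0]]
contact_force: [-6.7, -8.0, 7.3]
opening: 0.0313
gripper_force: 15.0
```

Run:
```python
from h import *
o=r.get_obs();print(o['qpos'],o['moment'],o['contact_force'])
```

```text
[ 0.18129146  0.44807358  1.60563899 -0.00479987  1.09402711  0.38339059] [-1.59589383  1.49513327  0.05765475] [-6.70724292 -7.99798885  7.31100976]
```

>>> carry_out([
  [-2.5, -1.5, -0.8, 0, 0, 0, 25],
  [-2.5, -1.5, -0.8, 0, 0, 0, 25],
  [-2.5, -1.5, -0.8, 0, 0, 0, 25],
])

```text
clock: 10.15
ee_pos: [0.6219, 0.2269, 0.0499]
tcp_rot: [[0.194, 0.981, -0.0], [0.981, -0.194, -0.002], [-0.002, 0.0, -1.0]]
contact_force: [-0.5, -5.3, 1.2]
opening: 0.0315
gripper_force: 15.0
```

>>> carry_out([
  [0, 0, 0.1, 0, 0, 0.12, 25],
  [0, 0, 0.2, 0, 0, 0.24, 25],
  [0, 0, 0.3, 0, 0, 0.36, 25],
  [0, 0, 0.4, 0, 0, 0.48, 25],
  [0, 0, 0.6, 0, 0, 0.6, 25],
  [0, 0, 0.7, 0, 0, 0.72, 25],
  [0, 0, 0.8, 0, 0, 0.84, 25],
  [0, 0, 0.9, 0, 0, 0.96, 25],
])

```text
clock: 10.82
ee_pos: [0.6202, 0.2282, 0.049]
tcp_rot: [[0.917, 0.399, -0.005], [0.399, -0.917, -0.0], [-0.004, -0.001, -1.0]]
contact_force: [-8.0, -1.3, 5.7]
opening: 0.0316
gripper_force: 15.0
```

Run:
```python
from h import *
o=r.get_obs();print(o['qpos'],o['moment'],o['contact_force'])
```

```text
[1.81142957e-01 4.43327371e-01 1.61234712e+00 4.74857975e-04
 1.09055993e+00 1.34167276e+00] [-0.36917237  1.44642986 -0.01029152] [-8.02384925 -1.31524786  5.65321209]
```

>>> carry_out([
  [-2, -1, -0.8, 0, 0, 0.12, 25],
  [-2, -1, -0.7, 0, 0, 0.24, 25],
  [-2, -1, -0.6, 0, 0, 0.36, 25],
  [-2, -1, -0.4, 0, 0, 0.48, 25],
  [-2, -1, -0.2, 0, 0, 0.54, 25],
  [-2, -1, -0.2, 0, 0, 0.54, 25],
])

```text
clock: 11.32
ee_pos: [0.6198, 0.229, 0.049]
tcp_rot: [[0.992, -0.125, 0.001], [-0.125, -0.992, 0.001], [0.001, -0.001, -1.0]]
contact_force: [0.6, 2.4, -1.7]
opening: 0.0315
gripper_force: 15.0
```

>>> carry_out([
  [0, 0, 0.1, 0, 0, 0.1, 25],
  [0, 0, 0.2, 0, 0, 0.2, 25],
  [0, 0, 0.3, 0, 0, 0.3, 25],
  [0, 0, 0.4, 0, 0, 0.4, 25],
  [0, 0, 0.4, 0, 0, 0.5, 25],
  [0, 0, 0.4, 0, 0, 0.5, 25],
])

```text
clock: 11.82
ee_pos: [0.6207, 0.2291, 0.0491]
tcp_rot: [[0.811, -0.586, 0.003], [-0.586, -0.811, 0.002], [0.001, -0.003, -1.0]]
contact_force: [4.3, 3.9, -3.0]
opening: 0.0317
gripper_force: 15.0
```

Run:
```python
from h import *
o=r.get_obs();print(o['qpos'],o['moment'],o['contact_force'])
```

```text
[1.81918333e-01 4.40275315e-01 1.61634375e+00 1.76948978e-03
 1.08186391e+00 2.37739973e+00] [ 0.64869432 -0.50091873  0.00750165] [ 4.29568612  3.9230797  -2.97162073]
```

>>> carry_out([
  [0, 0, 0, 0, 0, 0, 60],
  [0, 0, 0, 0, 0, 0, 60],
  [0, 0, 0, 0, 0, 0, 60],
  [0, 0, 0, 0, 0, 0, 60],
  [0, 0, 0, 0, 0, 0, 60],
  [0, 0, -46, 0, 0, 0, 60],
  [0, 0, -46, 0, 0, 0, 60],
  [0, 0, -46, 0, 0, 0, 0],
])

```text
clock: 12.48
ee_pos: [0.6223, 0.2285, 0.0989]
tcp_rot: [[0.81, -0.586, 0.007], [-0.586, -0.811, 0.001], [0.005, -0.005, -1.0]]
contact_force: [0.2, 0.3, -0.0]
opening: 0.0562
gripper_force: 0.0
```

Run:
```python
from h import *
o=r.get_obs();print(o['ee_pos'],tool(np.array([.6225,.229,.0795])-o['ee_pos']))
c=cam('side'); cv2.imwrite('pics/c4.png',cv2.resize(c['pixels'][110:260,220:420],(800,600)))
```

```text
[0.6222832  0.22847988 0.09887167] [-0.22444005 -0.45168851 19.37329669]
```

View pics/c4.png

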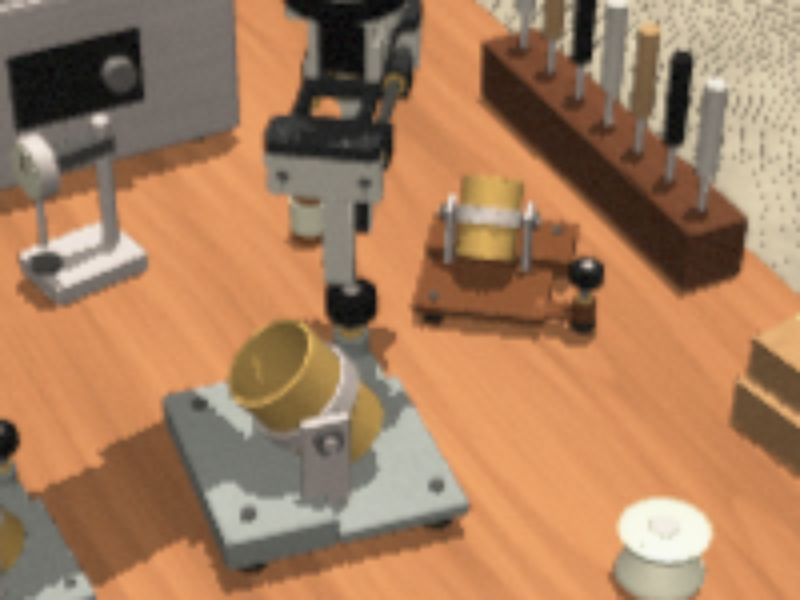

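The stand has not visibly moved, and the knob has sunk to crop (351,302). Next I'll check the knob's height by touch.

>>> carry_out([
  [0, 0, 0, 0, 0, 0, 0],
  [0, 0, 0, 0, 0, 0, 0],
  [0, 0, 0, 0, 0, 0, 0],
  [0, 0, 10, 0, 0, 0, 0],
  [0, 0, 20.5, 0, 0, 0, 0],
  [0, 0, 20.5, 0, 0, 0, 0],
  [0, 0, 20.5, 0, 0, 0, 0],
  [0, 0, 20.5, 0, 0, 0, 0],
])

```text
clock: 13.2
ee_pos: [0.6201, 0.2282, 0.0743]
tcp_rot: [[0.81, -0.586, 0.001], [-0.586, -0.81, 0.0], [0.0, -0.001, -1.0]]
contact_force: [1.8, 0.9, 4.2]
opening: 0.0011
gripper_force: 2.0
```

>>> carry_out([
  [0, 0, 1, 0, 0, 0, 0],
  [0, 0, 1, 0, 0, 0, 0],
  [0, 0, 1, 0, 0, 0, 0],
  [0, 0, 1, 0, 0, 0, 0],
])

```text
clock: 13.53
ee_pos: [0.6202, 0.2282, 0.0742]
tcp_rot: [[0.81, -0.586, 0.001], [-0.586, -0.81, 0.0], [0.001, -0.001, -1.0]]
contact_force: [-0.4, -0.1, 7.1]
opening: 0.0004
gripper_force: 3.6
```

>>> carry_out([
  [0, 0, 1, 0, 0, 0, 0],
  [0, 0, 1, 0, 0, 0, 0],
  [0, 0, 1, 0, 0, 0, 0],
  [0, 0, 1, 0, 0, 0, 0],
])

```text
clock: 13.87
ee_pos: [0.6204, 0.2282, 0.0742]
tcp_rot: [[0.81, -0.586, 0.001], [-0.586, -0.81, 0.0], [0.001, -0.001, -1.0]]
contact_force: [-2.3, -1.0, 11.3]
opening: 0.0008
gripper_force: 5.7
```

>>> carry_out([
  [0, 0, 0.6, 0, 0, 0, 0],
  [0, 0, 0.6, 0, 0, 0, 0],
  [0, 0, 0.6, 0, 0, 0, 0],
  [0, 0, 0.6, 0, 0, 0, 0],
])

```text
clock: 14.2
ee_pos: [0.6205, 0.2282, 0.0742]
tcp_rot: [[0.81, -0.586, 0.001], [-0.586, -0.81, -0.0], [0.001, -0.001, -1.0]]
contact_force: [-3.6, -1.5, 13.3]
opening: 0.0004
gripper_force: 7.1
```

>>> carry_out([
  [0, 0, 0.6, 0, 0, 0, 0],
  [0, 0, 0.6, 0, 0, 0, 0],
  [0, 0, 0.6, 0, 0, 0, 0],
  [0, 0, 0.6, 0, 0, 0, 0],
])

```text
clock: 14.53
ee_pos: [0.6205, 0.2281, 0.0741]
tcp_rot: [[0.81, -0.586, 0.001], [-0.586, -0.81, -0.0], [0.001, -0.001, -1.0]]
contact_force: [-5.1, -0.6, 17.1]
opening: 0.0002
gripper_force: 8.4
```

```bash
cat >> h.py <<'E'
from scipy.spatial.transform import Rotation as Ro
D=np.radians
al=D(20)
def mk(e,tilt,yv):  # tool z leans by tilt outward along e
    z=np.sin(tilt)*np.r_[e,0]-np.cos(tilt)*np.array([0,0,1.]); y=np.r_[yv,0]; return np.c_[np.cross(y,z),y,z]
P=np.array([.5455,-.2345]); rh=P/np.linalg.norm(P)
Rpot=mk(rh,-al,[rh[1],-rh[0]])
yaw=-.137; O=np.array([.567,.144,0.])
ex=np.array([np.cos(yaw),np.sin(yaw)]); Rcup=mk(ex,D(35)-al,[ex[1],-ex[0]])
u=np.r_[-ex*np.sin(D(35)),np.cos(D(35))]
C0=O+np.r_[ex*.005+np.array([-ex[1],ex[0]])*-.015,.048]
GH=.145
def cup_tcp(s): # brush end s (m) along cup axis from cup origin
    return C0+u*(s+GH)+.019*Rcup[:,2]
def pot_tcp(up): return np.r_[P,.005+GH+up]+.019*Rpot[:,2]
def go(p,R):
    o=r.get_obs();A=np.array(o['tcp_rot'])
    print('shift',np.round(A.T@(p-o['ee_pos'])*1000,1),'rot',np.round(Ro.from_matrix(A.T@R).as_rotvec(),3),'clock',o['clock'],'F',np.round(o['contact_force'],1),'q',np.round(o['qpos'],2),'op',round(o['opening']*1000,1),o['gripper_force'])
E
python3 - <<'E'
from h import *
print(pot_tcp(.1),pot_tcp(0),[cup_tcp(s) for s in(.007,.06,.1)]);go(pot_tcp(.1),Rpot)
E
```

```text
[ 0.53952988 -0.23193356  0.23214584] [ 0.53952988 -0.23193356  0.13214584] [array([0.48840934, 0.13969292, 0.15415852]), array([0.45829462, 0.14384464, 0.19757358]), array([0.43556654, 0.14697801, 0.23033966])]
shift [ 204.1  420.2 -158. ] rot [-0.039 -0.349 -0.218] clock 14.5333 F [-5.1 -0.6 17.1] q [ 0.18  0.41  1.61 -0.    1.12  2.38] op 0.2 8.359454884193838
```

>>> carry_out([
  [0, 0, -80, 0, 0, 0, 0],
  [0, 0, -80, 0, 0, 0, 60],
  [0, 0, -150, 0, 0, 0, 60],
  [0, 0, -150, 0, 0, 0, 60],
  [0, 0, -150, 0, 0, 0, 60],
])

```text
clock: 14.95
ee_pos: [0.6229, 0.2287, 0.2287]
tcp_rot: [[0.81, -0.586, 0.011], [-0.586, -0.81, 0.002], [0.008, -0.008, -1.0]]
contact_force: [1.3, -0.1, 0.5]
opening: 0.0237
gripper_force: 0.0
```

Run:
```python
from h import *
go(pot_tcp(.1),Rpot)
```

```text
shift [202.4 422.   -5.2] rot [-0.046 -0.357 -0.217] clock 14.95 F [ 1.3 -0.1  0.5] q [ 0.18  0.25  1.51 -0.    1.37  2.38] op 23.7 0.0
```

>>> carry_out([
  [202, 422, -5, -0.046, -0.357, -0.217, 60],
  [202, 422, -5, -0.046, -0.357, -0.217, 60],
  [202, 422, -5, -0.046, -0.357, -0.217, 60],
  [202, 422, -5, -0.046, -0.357, -0.217, 60],
  [202, 422, -5, -0.046, -0.357, -0.217, 60],
  [202, 422, -5, -0.046, -0.357, -0.217, 60],
  [202, 422, -5, -0.046, -0.357, -0.217, 60],
  [202, 422, -5, -0.046, -0.357, -0.217, 60],
])

```text
clock: 15.62
ee_pos: [0.5584, -0.1015, 0.2226]
tcp_rot: [[0.858, -0.395, -0.329], [-0.371, -0.919, 0.134], [-0.355, 0.007, -0.935]]
contact_force: [-0.4, 0.5, -0.4]
opening: 0.0604
gripper_force: 0.0
```

>>> carry_out([
  [22, 135, 0, 0, 0, 0, 60],
  [22, 135, 0, 0, 0, 0, 60],
  [22, 135, 0, 0, 0, 0, 60],
  [22, 135, 0, 0, 0, 0, 60],
])

```text
clock: 15.95
ee_pos: [0.523, -0.2363, 0.2155]
tcp_rot: [[0.856, -0.399, -0.328], [-0.376, -0.917, 0.135], [-0.355, 0.008, -0.935]]
contact_force: [0.3, -0.1, -0.2]
opening: 0.0603
gripper_force: 0.0
```

Run:
```python
from h import *
go(pot_tcp(.1),Rpot); o=r.get_obs();print(o['ee_pos'],o['tcp_rot'])
```

```text
shift [  6.5 -10.5 -20.4] rot [ 0.005  0.014 -0.007] clock 15.95 F [ 0.3 -0.1 -0.2] q [-0.59  0.31  1.5  -0.07  1.69  1.4 ] op 60.3 0.0
[ 0.52304783 -0.23632011  0.21546128] [[ 0.85598029 -0.39932362 -0.32838755]
 [-0.37576491 -0.91677897  0.13534053]
 [-0.35510347  0.00754769 -0.93479653]]
```

>>> carry_out([
  [6.5, -10.5, -20, 0.005, 0.014, -0.007, 60],
  [6.5, -10.5, -20, 0.005, 0.014, -0.007, 60],
  [6.5, -10.5, -20, 0.005, 0.014, -0.007, 60],
])

```text
clock: 16.2
ee_pos: [0.542, -0.2271, 0.2338]
tcp_rot: [[0.867, -0.39, -0.312], [-0.366, -0.921, 0.132], [-0.339, -0.001, -0.941]]
contact_force: [-0.5, 0.5, 0.8]
opening: 0.0598
gripper_force: 0.0
```

Run:
```python
from h import *
go(pot_tcp(.1),Rpot);go(pot_tcp(0.04),Rpot);go(pot_tcp(0),Rpot)
```

```text
shift [0.2 5.4 1.7] rot [ 0.001 -0.003  0.006] clock 16.2 F [-0.5  0.5  0.8] q [-0.56  0.31  1.46 -0.06  1.72  1.41] op 59.8 0.0
shift [20.5  5.4 58.1] rot [ 0.001 -0.003  0.006] clock 16.2 F [-0.5  0.5  0.8] q [-0.56  0.31  1.46 -0.06  1.72  1.41] op 59.8 0.0
shift [34.1  5.4 95.8] rot [ 0.001 -0.003  0.006] clock 16.2 F [-0.5  0.5  0.8] q [-0.56  0.31  1.46 -0.06  1.72  1.41] op 59.8 0.0
```

>>> carry_out([
  [0, 4, 2, 0, 0, 0, 60],
  [7, 4, 20, 0, 0, 0, 60],
  [14, 4, 40, 0, 0, 0, 60],
  [20, 4, 58, 0, 0, 0, 60],
  [27, 4, 77, 0, 0, 0, 60],
  [34, 4, 96, 0, 0, 0, 60],
  [34, 4, 96, 0, 0, 0, 60],
  [34, 4, 96, 0, 0, 0, 60],
])

```text
clock: 16.87
ee_pos: [0.5386, -0.2298, 0.1309]
tcp_rot: [[0.865, -0.39, -0.315], [-0.366, -0.921, 0.134], [-0.342, -0.001, -0.94]]
contact_force: [0.1, -0.7, 0.6]
opening: 0.06
gripper_force: 0.0
```

Run:
```python
from h import *
c=cam('side'); t=cam('top')
go(pot_tcp(0),Rpot)
cv2.imwrite('pics/c5.png',np.hstack([cv2.resize(c['pixels'][230:380,300:450],(400,400)),cv2.resize(t['pixels'][180:300,330:450],(400,400))]))
```

```text
shift [0.2 1.1 1.4] rot [ 0.002 -0.005  0.005] clock 16.9667 F [ 0.7  0.6 -0.2] q [-0.57  0.4   1.53 -0.06  1.55  1.41] op 60.2 0.0
```

View pics/c5.png

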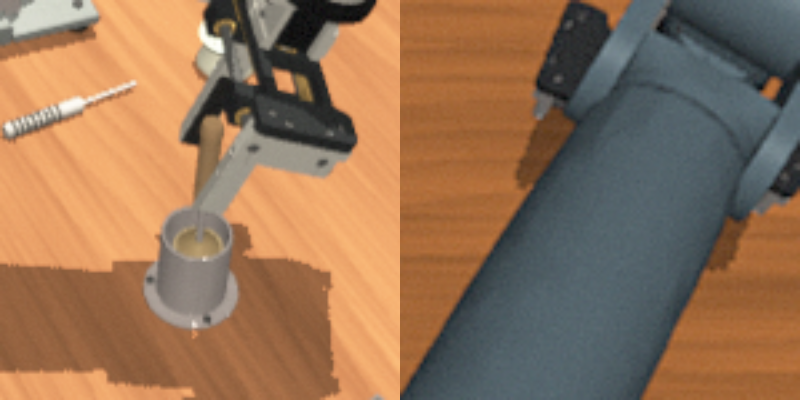

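The handle sits between the fingers, at about (207,150) in the left crop, so I'm closing on it.

>>> carry_out([
  [0, 1, 1.5, 0, 0, 0, 8],
  [0, 1, 1.5, 0, 0, 0, 8],
  [0, 1, 1.5, 0, 0, 0, 8],
  [0, 1, 1.5, 0, 0, 0, 8],
  [0, 1, 1.5, 0, 0, 0, 8],
  [0, 1, 1.5, 0, 0, 0, 8],
  [0, 1, 1.5, 0, 0, 0, 8],
  [0, 1, 1.5, 0, 0, 0, 8],
], force=25)

```text
clock: 17.63
ee_pos: [0.5391, -0.2317, 0.1312]
tcp_rot: [[0.866, -0.39, -0.311], [-0.367, -0.921, 0.133], [-0.338, -0.001, -0.941]]
contact_force: [1.3, 0.6, 0.5]
opening: 0.0157
gripper_force: 25.0
```

Run:
```python
from h import *
go(pot_tcp(.04),Rpot);go(pot_tcp(.1),Rpot);go(cup_tcp(.14),Rcup)
```

```text
shift [-13.4   0.  -38.7] rot [ 0.001 -0.004  0.005] clock 17.6333 F [1.3 0.6 0.5] q [-0.57  0.4   1.53 -0.06  1.55  1.41] op 15.7 24.99382048845291
shift [-33.7  -0.  -95.1] rot [ 0.001 -0.004  0.005] clock 17.6333 F [1.3 0.6 0.5] q [-0.57  0.4   1.53 -0.06  1.55  1.41] op 15.7 24.99382048845291
shift [-294.2 -302.3  -34.2] rot [-0.012  0.603 -0.268] clock 17.6333 F [1.3 0.6 0.5] q [-0.57  0.4   1.53 -0.06  1.55  1.41] op 15.7 24.99382048845291
```

>>> carry_out([
  [-13, 0, -38, 0, 0, 0, 8],
  [-25, 0, -72, 0, 0, 0, 8],
  [-37, 0, -105, 0, 0, 0, 8],
  [-44, 0, -125, 0, 0, 0, 8],
  [-44, 0, -125, 0, 0, 0, 8],
  [-44, 0, -125, 0, 0, 0, 8],
])

```text
clock: 18.13
ee_pos: [0.5403, -0.2324, 0.2645]
tcp_rot: [[0.867, -0.39, -0.309], [-0.368, -0.921, 0.131], [-0.336, -0.0, -0.942]]
contact_force: [-0.4, 0.3, -1.5]
opening: 0.0156
gripper_force: 25.0
```

Run:
```python
from h import *
go(cup_tcp(.15),Rcup)
```

```text
shift [-258.7 -300.9   85.1] rot [-0.011  0.601 -0.268] clock 18.1333 F [-0.4  0.3 -1.5] q [-0.57  0.29  1.43 -0.06  1.76  1.4 ] op 15.6 24.993328750133514
```

>>> carry_out([
  [-259, -301, 85, -0.011, 0.601, -0.268, 8],
  [-259, -301, 85, -0.011, 0.601, -0.268, 8],
  [-259, -301, 85, -0.011, 0.601, -0.268, 8],
  [-259, -301, 85, -0.011, 0.601, -0.268, 8],
  [-259, -301, 85, -0.011, 0.601, -0.268, 8],
  [-259, -301, 85, -0.011, 0.601, -0.268, 8],
  [-259, -301, 85, -0.011, 0.601, -0.268, 8],
  [-259, -301, 85, -0.011, 0.601, -0.268, 8],
])

```text
clock: 18.8
ee_pos: [0.4275, 0.0841, 0.267]
tcp_rot: [[0.958, -0.138, 0.251], [-0.133, -0.99, -0.034], [0.253, -0.001, -0.967]]
contact_force: [1.8, 0.0, -0.2]
opening: 0.0152
gripper_force: 25.0
```

Run:
```python
from h import *
go(cup_tcp(.15),Rcup);print(r.get_obs()['ee_pos'],cup_tcp(.15))
```

```text
shift [-27.3 -63.4 -11.5] rot [-0.001  0.006 -0.001] clock 18.8 F [ 1.8  0.  -0.2] q [-0.05 -0.53  2.16 -0.02  1.26  1.66] op 15.2 24.990781545639038
[0.4275096  0.08405815 0.26704457] [0.40715643 0.15089473 0.27129726]
```

>>> carry_out([
  [-27, -63, -11, 0, 0.006, 0, 8],
  [-27, -63, -11, 0, 0.006, 0, 8],
  [-27, -63, -11, 0, 0.006, 0, 8],
  [-27, -63, -11, 0, 0.006, 0, 8],
  [-27, -63, -11, 0, 0.006, 0, 8],
])

```text
clock: 19.22
ee_pos: [0.4096, 0.1486, 0.2718]
tcp_rot: [[0.957, -0.136, 0.257], [-0.132, -0.991, -0.035], [0.259, 0.0, -0.966]]
contact_force: [-0.1, -0.4, -0.4]
opening: 0.0153
gripper_force: 25.0
```

Run:
```python
from h import *
c=cam('side'); t=cam('top')
go(cup_tcp(.15),Rcup)
cv2.imwrite('pics/c6.png',np.hstack([cv2.resize(c['pixels'][110:260,220:370],(400,400),interpolation=2),cv2.resize(t['pixels'][170:290,180:300],(400,400),interpolation=2)]))
for s in(0,.08):
  print(s,[(np.round((proj(k,C0+u*s)-f)*z,0)) for k,f,z in((c,(220,110),400/150),(t,(180,170),400/120))])
```

```text
shift [-3.7 -2.5  0.3] rot [ 0.    -0.002 -0.002] clock 19.3167 F [-0.4  1.   0.1] q [ 0.13 -0.52  2.14 -0.07  1.27  1.85] op 15.6 24.991947412490845
0 [array([228., 287.]), array([215., 178.])]
0.08 [array([178., 241.]), array([195., 233.])]
```

View pics/c6.png

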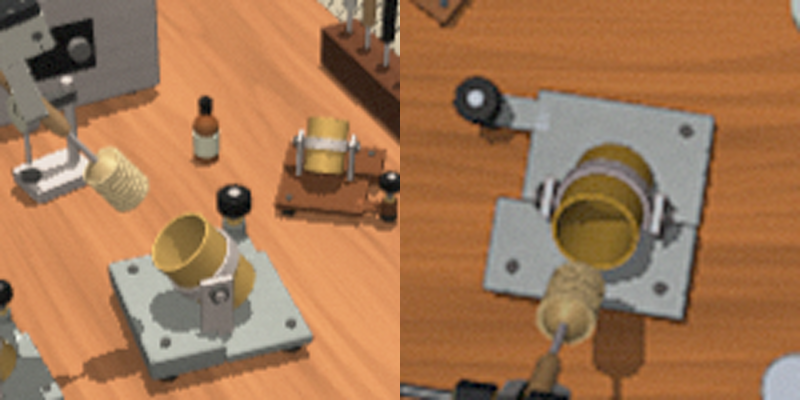

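The brush head (left crop 120,180; right crop 575,300) lines up with the cup's axis and mouth in both views. Now to insert it.

>>> carry_out([
  [-3.5, -2.5, 0, 0, 0, 0, 8],
  [3, -2.5, 19, 0, 0, 0, 8],
  [10, -2.5, 38, 0, 0, 0, 8],
  [16, -2.5, 53, 0, 0, 0, 8],
  [22, -2.5, 70, 0, 0, 0, 8],
  [22, -2.5, 70, 0, 0, 0, 8],
])

```text
clock: 19.82
ee_pos: [0.449, 0.1448, 0.2086]
tcp_rot: [[0.957, -0.139, 0.254], [-0.134, -0.99, -0.036], [0.257, 0.001, -0.967]]
contact_force: [-1.4, 0.2, -1.3]
opening: 0.0154
gripper_force: 25.0
```

Run:
```python
from h import *
for s in(.076,.007):go(cup_tcp(s),Rcup)
```

```text
shift [ 0.7 -0.3 -2. ] rot [ 0.001  0.002 -0.002] clock 19.8167 F [-1.4  0.2 -1.3] q [ 0.11 -0.36  2.15 -0.07  1.1   1.84] op 15.4 24.992713630199432
shift [24.4 -0.5 62.8] rot [ 0.001  0.002 -0.002] clock 19.8167 F [-1.4  0.2 -1.3] q [ 0.11 -0.36  2.15 -0.07  1.1   1.84] op 15.4 24.992713630199432
```

>>> carry_out([
  [7, 0, 16, 0, 0, 0, 8],
  [13, 0, 32, 0, 0, 0, 8],
  [19, 0, 48, 0, 0, 0, 8],
  [23, 0, 59, 0, 0, 0, 8],
  [23, 0, 59, 0, 0, 0, 8],
  [23, 0, 59, 0, 0, 0, 8],
])

```text
clock: 20.32
ee_pos: [0.487, 0.1407, 0.1614]
tcp_rot: [[0.956, -0.137, 0.259], [-0.133, -0.991, -0.035], [0.262, -0.001, -0.965]]
contact_force: [-0.0, 0.8, -0.3]
opening: 0.0154
gripper_force: 25.0
```

Run:
```python
from h import *
for s in(.06,.007):go(cup_tcp(s),Rcup)
c=cam('side'); t=cam('top')
cv2.imwrite('pics/c7.png',np.hstack([cv2.resize(c['pixels'][110:260,220:370],(400,400),interpolation=2),cv2.resize(t['pixels'][170:290,180:300],(400,400),interpolation=2)]))
```

```text
shift [-18.4   0.8 -42.4] rot [-0.001 -0.003 -0.001] clock 20.3167 F [-0.   0.8 -0.3] q [ 0.09 -0.21  2.12 -0.07  0.97  1.83] op 15.4 24.99291568994522
shift [-0.4  0.8  7.4] rot [-0.001 -0.003 -0.001] clock 20.3167 F [-0.   0.8 -0.3] q [ 0.09 -0.21  2.12 -0.07  0.97  1.83] op 15.4 24.99291568994522
```

View pics/c7.png

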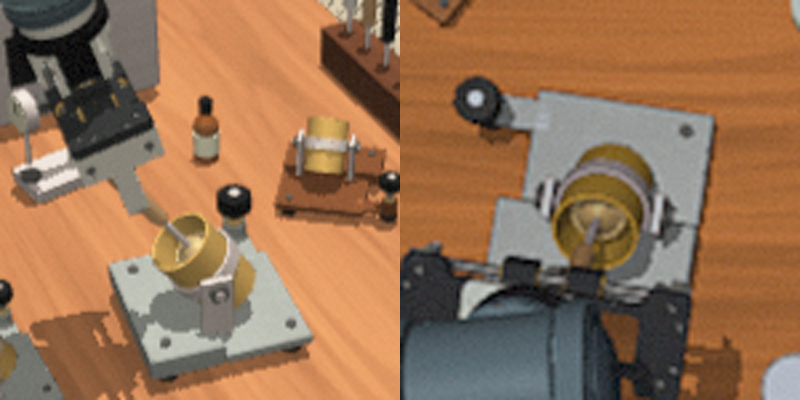

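The head is well inside the cup and the stand hasn't moved. Now down to the bottom.

>>> carry_out([
  [1, 0, 3, 0, 0, 0, 8],
  [2, 0, 6, 0, 0, 0, 8],
  [2.5, 0, 7.5, 0, 0, 0, 8],
  [2.5, 0, 7.5, 0, 0, 0, 8],
  [2.5, 0, 7.5, 0, 0, 0, 8],
])

```text
clock: 20.83
ee_pos: [0.4915, 0.1405, 0.1546]
tcp_rot: [[0.956, -0.136, 0.26], [-0.132, -0.991, -0.035], [0.262, -0.001, -0.965]]
contact_force: [0.5, -0.2, -0.2]
opening: 0.0151
gripper_force: 25.0
```

>>> carry_out([
  [0.3, 0, 1, 0, 0, 0, 8],
  [0.5, 0, 1.5, 0, 0, 0, 8],
  [0.5, 0, 1.5, 0, 0, 0, 8],
  [0.5, 0, 1.5, 0, 0, 0, 8],
])

```text
clock: 21.17
ee_pos: [0.4925, 0.1404, 0.1538]
tcp_rot: [[0.956, -0.136, 0.26], [-0.132, -0.991, -0.035], [0.263, -0.001, -0.965]]
contact_force: [-3.2, -0.9, 4.2]
opening: 0.0158
gripper_force: 25.0
```

>>> carry_out([
  [-5, 0, -14, 0, 0, 0, 8],
  [-10, 0, -28, 0, 0, 0, 8],
  [-15, 0, -42, 0, 0, 0, 8],
  [-20.5, 0, -57, 0, 0, 0, 8],
  [-20.5, 0, -57, 0, 0, 0, 8],
  [-20.5, 0, -57, 0, 0, 0, 8],
  [-20.5, 0, -57, 0, 0, 0, 8],
])

```text
clock: 21.75
ee_pos: [0.4579, 0.1449, 0.2021]
tcp_rot: [[0.956, -0.136, 0.259], [-0.132, -0.991, -0.035], [0.262, -0.001, -0.965]]
contact_force: [0.3, 0.4, -0.2]
opening: 0.0158
gripper_force: 25.0
```

Run:
```python
from h import *
for s in(.065,.005):go(cup_tcp(s),Rcup)
```

```text
shift [-2.4  1.  -0.2] rot [-0.001 -0.003 -0.   ] clock 21.75 F [ 0.3  0.4 -0.2] q [ 0.11 -0.33  2.14 -0.07  1.08  1.84] op 15.8 24.99274045228958
shift [18.   1.1 56.3] rot [-0.001 -0.003 -0.   ] clock 21.75 F [ 0.3  0.4 -0.2] q [ 0.11 -0.33  2.14 -0.07  1.08  1.84] op 15.8 24.99274045228958
```

>>> carry_out([
  [5, 0, 14, 0, 0, 0, 8],
  [10, 0, 28, 0, 0, 0, 8],
  [15, 0, 42, 0, 0, 0, 8],
  [20, 0, 55, 0, 0, 0, 8],
  [20, 0, 55, 0, 0, 0, 8],
  [20.5, 0, 57, 0, 0, 0, 8],
  [20.5, 0, 57, 0, 0, 0, 8],
  [20.5, 0, 57, 0, 0, 0, 8],
])

```text
clock: 22.42
ee_pos: [0.4923, 0.1404, 0.1532]
tcp_rot: [[0.956, -0.136, 0.26], [-0.132, -0.991, -0.035], [0.262, -0.001, -0.965]]
contact_force: [0.2, -0.5, -0.7]
opening: 0.0155
gripper_force: 25.0
```

>>> carry_out([
  [-5, 0, -14, 0, 0, 0, 8],
  [-10, 0, -28, 0, 0, 0, 8],
  [-15, 0, -42, 0, 0, 0, 8],
  [-20.5, 0, -57, 0, 0, 0, 8],
  [-20.5, 0, -57, 0, 0, 0, 8],
  [-20.5, 0, -57, 0, 0, 0, 8],
  [-20.5, 0, -57, 0, 0, 0, 8],
])

```text
clock: 23.0
ee_pos: [0.4579, 0.145, 0.2025]
tcp_rot: [[0.956, -0.136, 0.26], [-0.132, -0.991, -0.035], [0.262, -0.001, -0.965]]
contact_force: [-0.2, 0.1, -0.6]
opening: 0.0156
gripper_force: 25.0
```

Run:
```python
from h import *
for s in(.065,.005):go(cup_tcp(s),Rcup)
```

```text
shift [-2.5  1.1  0.2] rot [-0.001 -0.004 -0.   ] clock 23.0 F [-0.2  0.1 -0.6] q [ 0.11 -0.34  2.14 -0.07  1.08  1.84] op 15.6 24.995149075984955
shift [17.8  1.1 56.7] rot [-0.001 -0.004 -0.   ] clock 23.0 F [-0.2  0.1 -0.6] q [ 0.11 -0.34  2.14 -0.07  1.08  1.84] op 15.6 24.995149075984955
```

>>> carry_out([
  [5, 0, 14, 0, 0, 0, 8],
  [10, 0, 28, 0, 0, 0, 8],
  [15, 0, 42, 0, 0, 0, 8],
  [20, 0, 55, 0, 0, 0, 8],
  [20.5, 0, 57, 0, 0, 0, 8],
  [20.5, 0, 57.5, 0, 0, 0, 8],
  [20.5, 0, 57.5, 0, 0, 0, 8],
  [20.5, 0, 57.5, 0, 0, 0, 8],
])

```text
clock: 23.67
ee_pos: [0.4923, 0.1402, 0.1523]
tcp_rot: [[0.956, -0.136, 0.259], [-0.132, -0.991, -0.035], [0.262, -0.001, -0.965]]
contact_force: [0.6, 0.7, -0.6]
opening: 0.0156
gripper_force: 25.0
```

>>> carry_out([
  [0, 0, 0, 0, 0, 0, 18],
  [0, 0, 0, 0, 0, 0, 22],
  [0, 0, 0, 0, 0, 0, 26],
  [0, 0, 0, 0, 0, 0, 40],
  [0, 0, 0, 0, 0, 0, 60],
  [0, 0, 0, 0, 0, 0, 60],
  [0, 0, 0, 0, 0, 0, 60],
  [0, 0, 0, 0, 0, 0, 60],
])

```text
clock: 24.33
ee_pos: [0.4926, 0.1403, 0.1529]
tcp_rot: [[0.956, -0.136, 0.26], [-0.132, -0.991, -0.035], [0.263, -0.001, -0.965]]
contact_force: [-0.2, -0.5, -0.6]
opening: 0.0562
gripper_force: 0.0
```

>>> carry_out([
  [0, 0, 0, 0, 0, 0, 60],
  [0, 0, -15, 0, 0, 0, 60],
  [0, 0, -40, 0, 0, 0, 60],
  [0, 0, -70, 0, 0, 0, 60],
  [0, 0, -100, 0, 0, 0, 60],
  [0, 0, -100, 0, 0, 0, 60],
  [0, 0, -100, 0, 0, 0, 60],
])

```text
clock: 24.92
ee_pos: [0.4674, 0.144, 0.2515]
tcp_rot: [[0.955, -0.136, 0.264], [-0.132, -0.991, -0.034], [0.267, -0.002, -0.964]]
contact_force: [-1.7, 0.5, -0.4]
opening: 0.0601
gripper_force: 0.0
```

Run:
```python
from h import *
c=cam('side'); t=cam('top')
print(r.get_obs()['ee_pos'],r.get_obs()['clock'])
cv2.imwrite('pics/c8.png',np.hstack([cv2.resize(c['pixels'][110:260,220:370],(400,400),interpolation=2),cv2.resize(t['pixels'][170:290,180:300],(400,400),interpolation=2)]))
```

```text
[0.46605107 0.14374674 0.2482102 ] 25.0167
```

View pics/c8.png

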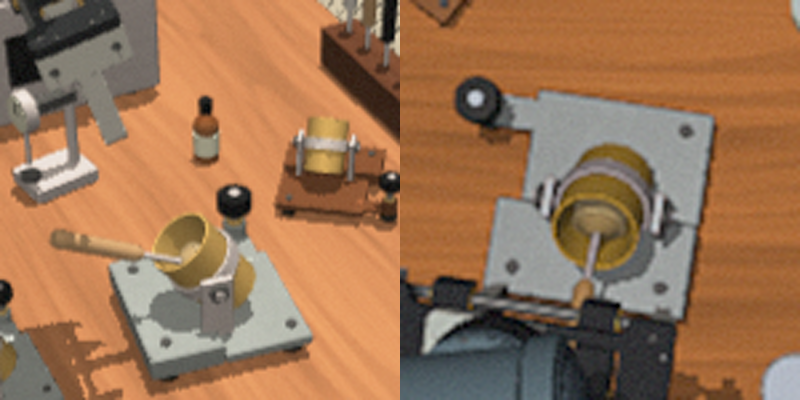

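The brush leans against the rim with its head still inside the cup. I'll move the arm clear and measure where its end sits.

>>> carry_out([
  [0, 0, -40, 0, 0, 0, 60],
  [0, 0, -80, 0, 0, 0, 60],
  [10, 40, -100, 0, 0, 0, 60],
  [20, 80, -100, 0, 0, 0, 60],
  [30, 120, -100, 0, 0, 0, 60],
  [40, 160, -100, 0, 0, 0, 60],
  [50, 200, -100, 0, 0, 0, 60],
  [60, 240, -100, 0, 0, 0, 60],
])

```text
clock: 25.68
ee_pos: [0.4644, -0.0988, 0.3594]
tcp_rot: [[0.956, -0.137, 0.258], [-0.133, -0.991, -0.034], [0.26, -0.002, -0.966]]
contact_force: [0.7, 0.4, -0.4]
opening: 0.0598
gripper_force: 0.0
```

>>> carry_out([
  [10, 40, 0, 0, 0, 0, 60],
  [20, 60, 0, 0, 0, 0, 60],
  [20, 60, 0, 0, 0, 0, 60],
  [20, 60, 0, 0, 0, 0, 60],
  [20, 60, 0, 0, 0, 0, 60],
])

```text
clock: 26.1
ee_pos: [0.4756, -0.1582, 0.3648]
tcp_rot: [[0.957, -0.136, 0.258], [-0.132, -0.991, -0.033], [0.26, -0.003, -0.966]]
contact_force: [-0.3, 0.1, 0.1]
opening: 0.06
gripper_force: 0.0
```

Run:
```python
from h import *
c=cam('side'); t=cam('top')
cv2.imwrite('pics/c9.png',np.hstack([cv2.resize(c['pixels'][170:245,220:320],(400,300),interpolation=2),cv2.resize(t['pixels'][200:290,190:310],(400,300),interpolation=2)]))
```

```text
(no output)
```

View pics/c9.png

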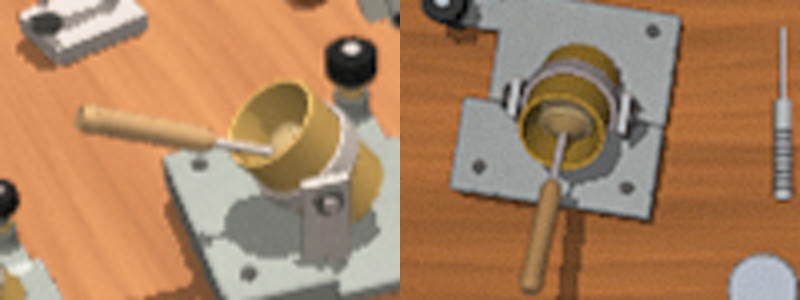

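The handle tip is at left crop (84,118) and right crop (530,285), and its lower end is at (213,140) and (551,182).

Run:
```python
from h import *
c=cam('side'); t=cam('top')
T,e1=two(t,(229,285.5),c,(241,199.5));B,e2=two(t,(235.3,254.6),c,(273.25,205))
d=(B-T)/np.linalg.norm(B-T);print(T,e1,B,e2,np.linalg.norm(B-T))
E=T+.180*d; E2=B+.095*d
for e in(E,E2):
  z=(e-C0)@u;print('z in cup',z,'dist floor',np.linalg.norm(e-C0-.005*u))
print('tilt vs cup',np.degrees(np.arccos(-d@u)))
```

```text
[0.41777353 0.15070151 0.14177678] 6.405703061148253e-06 [0.49120484 0.14192593 0.10578749] 0.0022255968660589926 0.08224595413532976
z in cup 0.007661398026659996 dist floor 0.016017334371370914
z in cup 0.010068735197417624 dist floor 0.01535747539947313
tilt vs cup 29.06026087693418
```

```bash
python3 -c "
from station import r
print(r.hand_in())"
```

```text
the job is handed in; nothing more can be done
None
```

I turned the screw foot down until it bears on the bench, scrubbed the cup with two full strokes, left the brush leaning in the cup with its end near the bottom by camera (about 9 mm up the cup axis), and handed the job in; no verdict came back.

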